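# Hang three nesting wall shelves on one hook

## Task

Hang the three little wall shelves on the rack's single hook, nested: the large one first, then the medium one inside it, then the small one inside that, open fronts facing away from the rack. As you hang each one, push it back along the hook until it is snug and the sprung pad at the back gives a few millimetres, but never bottom the pad out or force anything. Leave all three hanging level and close up behind one another, and leave the other things where they are.

Things in the scene. Friction and masses are not known exactly. Their poses are not given: they have to be found in the camera images.
- rack: fixed birch rack of four level slats on two feet, 300 mm wide, 210 tall, with one dark steel hook. Origin: table level under the middle of the slats' front face; z up, x into the rack. The hook is a level bar 12 x 12 mm at y = 0, from the front face to x = -156 mm, top 200 mm above the table
- hook_root (a point): on the bar's top where it meets the slats' front face. Round the bar in front of it stand a clamped steel collar and, on its front, a black sprung pad (20 mm wide, 28 mm below to 18 above the bar's top). Where the collar is clamped is not reported: the relaxed pad's front face lies anywhere from x = -34 to -69 mm in the rack's frame, find it by feel
- hook_tip (a point): the free end of the hook, at the height of the bar's top, axes as the rack's. A lip as wide as the bar stands up 8 mm here, from x = -156 to -150 mm in the rack's frame. Eyes pass over the lip, then are lowered until the roof rests on the bar; three blocks together are 72 mm long
- pad (a joint): how far the sprung pad is pushed back along the hook (+x of the rack), m: 0 relaxed, 0.012 bottomed. It starts to give at about 2 N, then about 1 N more per mm (14 N at the bottom); rubbing of the shelves already on the bar adds about 1 to 5 N
- large: the largest of three alike open-fronted wall shelves, pale plywood, brown wooden hanger block on top; 160 mm wide (y), 60 deep, 188 tall, about 220 g; starts upright. Origin: underside, below the block's middle; z up, x to its back (open front looks to -x). Floor 8 mm, x -48 to 12; sides 6 mm thick, 60 high; back board x 4 to 12, 105 high. Hung, its origin is 150 mm below the bar's top
- large_eye (a point): middle of the flat roof of the eye in that shelf's hanger block, 150 mm above its origin; its block is 24 mm wide (y); axes as the shelf's. Block: 24 mm in x, centred here. The eye runs through it along x, 17 mm wide (y), from this roof 32 mm down. Above the roof the block is solid for 38 mm: grip it there, fingers closing along y
- medium: the middle one of three alike open-fronted wall shelves, pale plywood, brown wooden hanger block on top; 124 mm wide (y), 60 deep, 163 tall, about 160 g; starts upright. Origin: underside, below the block's middle; z up, x to its back (open front looks to -x). Floor 8 mm, x -48 to 12; sides 6 mm thick, 45 high; back board x 4 to 12, 80 high. Hung, its origin is 125 mm below the bar's top
- medium_eye (a point): middle of the flat roof of the eye in that shelf's hanger block, 125 mm above its origin; its block is 31 mm wide (y); otherwise block and eye are as at large_eye
- small: the smallest of three alike open-fronted wall shelves, pale plywood, brown wooden hanger block on top; 88 mm wide (y), 60 deep, 138 tall, about 110 g; starts upright. Origin: underside, below the block's middle; z up, x to its back (open front looks to -x). Floor 8 mm, x -48 to 12; sides 6 mm thick, 35 high; back board x 4 to 12, 55 high. Hung, its origin is 100 mm below the bar's top
- small_eye (a point): middle of the flat roof of the eye in that shelf's hanger block, 100 mm above its origin; its block is 38 mm wide (y); otherwise block and eye are as at large_eye
- plant: bystander: succulent in a white pot, 80 mm across, about 110 mm tall; origin at its underside
- mug: bystander: white mug, 80 mm across, 92 mm tall; origin at its underside
- book: bystander: closed blue book lying flat, 190 x 125 x 26 mm; origin at its underside
- clock: bystander: round white alarm clock on a small wooden foot, 96 mm tall; origin at its underside
- case: bystander: grey spectacles case, 60 x 155 x 32 mm; origin at its underside
- dish: bystander: small wooden bowl, 90 mm across, 28 mm tall; origin at its underside
- jar: bystander: glass jar with a brass cap, 60 mm across, 85 mm tall; origin at its underside
Things that resemble listed ones, but are neither listed nor needed, are in the scene too. Leave any blue or purple look-alike of the small alone.

How it is judged:
By the outcome, as a careful person would: the job done as asked, in the order asked, and still so for the second after the job is handed in, with the robot touching nothing.
It also fails if it takes over 72 s, if anything falls off the work surface, if the arm or the gripper's body presses on something with over 40 N, if the wrist force passes 120 N, or if a joint passes its speed limit or range.

## Robot

A 7-joint arm with a two-finger parallel gripper is mounted at the origin on the work surface. World frame = base frame: x ahead of the robot, y to its left, z up, the work surface at z = 0. Lengths are in m, angles in rad, forces in N, time in s.
With the tool pointing down it reaches from about 0.425 to 1.025 m from the base axis. Payload 9.4 kg.
Tool frame: the origin (TCP) lies at the very end of the fingers, on their centre line; the grasp point (between the pads) lies behind it (env.grip_point_offset is the z of the grasp point in the tool frame, in m); z points along the fingers, y is the line along which they close (so a half turn about z gives the same grasp; the last joint's range is limited). The gripper opens to 93 mm and grips with 3 to 60 N. Pads are 15 mm wide; open, the fingers measure 128 mm over their backs; the gripper's body (75 mm by 188 mm) begins 65 mm behind the grasp point.
Start: joints at [-1.254, 0.599, -0.003, 1.599, 0.002, 0.943, -0.08], TCP at [0.278, 0.67, 0.219] pointing down, gripper open.
Joint ranges: [-2.57, 2.57], [-0.35, 1.97], [-1.29, 1.29], [0.11, 2.56], [-1.05, 4.19], [0.11, 1.86], [-2.63, 2.63]. Speed limits (rad/s): [2.22, 2.22, 3.01, 3.01, 3.14, 3.14, 3.14].

## Interface

Orientations are given as a rotation vector (axis times angle).
In Python, from workcell import env gives the robot as it stands.
- The arm moves only by the tool move_arm, never from a script. Its argument "targets" is a list of rows, each a list of 7 numbers: the turn, a rotation vector about the tool's x, y, z in units of 8 degrees (1.0 is 8 degrees), then the shift along the tool's x, y, z in units of 25 mm (1.0 is 25 mm), then the opening, from -1 (shut) to 1 (fully open). A call has 1 to 8 rows; each row is the pose to reach, as a shift and turn from the pose commanded when the call began, along the tool's axes at that moment; what a row does not reach only later rows make up. A row lasts 1/10 s, in which the tool goes at most 50 mm and 8.59 degrees, less where a joint would pass 70% of its speed; a pose out of reach is approached as far as the arm can. A call with a gripper value outside its range is refused whole. The fingers move at their own pace and stop on an object; the grip force is fixed at half the most. Time passes only in rows, so rows that repeat a pose let the fingers close. It gives the time, the measured TCP pose, the force, the opening and the grip force at its end, in the units of the state.
- env.observe(): the state, without advancing time (a new reading comes with each control period).
- env.grab_frame(name): name is "side" or "top"; returns the picture (420x560x3 uint8, blue, green, red); there is no depth.
- env.camera_model(name): a dict with "fx", "fy", "cx", "cy" (pixels), "world_from_camera" (4x4, takes a point from camera to world coordinates). Camera axes: x right, y up, looking along -z (the intrinsics and any distortion apply to the point x, -y, -z); pixel columns grow to the right and rows downward; lengths in m; the calibration is good to about 2 mm. A picture is of the moment at which its call begins. camera_model takes no time and is no camera call.
- env.close_job(): hands the job in; it is judged then, once.
Trained networks look in the newest picture that a camera, given by its name, has taken for a name from the list of things; names that differ only in an ending like _2 or _b are one class to them, and where a whole thing is asked for, a point or a joint stands for the part that bears it (a point fixed in the world has none). Each returns a list of dicts, best first, with "score" (0 to 1); they miss things now and then, are a little off and sometimes report something else, mostly with a low value. They report only what shows in the picture. A call takes as long as a camera call. They do not tell look-alikes from the thing itself.
- env.cut_out(thing, camera): "pixels" (420x560 bool, what is visible of it) and "extent" ([left, top, width, height] in pixels, round what is visible of it).
The state is a dict: "time": time; "joint_positions": joint angles; "joint_velocities": joint speeds; "joint_efforts": joint torques, N m; "tool_pos": TCP position; "eef_rot": TCP orientation; "ft_force": force on the tool from outside, world axes, zero at the start; "wrist_torque": the same for the moment, N m; "gripper_width": opening from 0.0 (shut) to 1.0 (fully open); "finger_force": force on a finger pad.
Only numpy, scipy, OpenCV 4.12 (cv2) and the standard library are available. Lean on these libraries where they do the work, as an engineer would, in place of code of your own. Each camera call takes 0.05 s, during which the arm holds its last target. There are 200 camera calls.

## Working session

There is one attempt and no reset: what is moved stays moved. The work goes in short steps, Python scripts to look and compute and a tool call to move; the robot and the scene stay as the last step left them, time stands still between calls to the robot, and variables do not carry over. Pictures are saved under pics/ and viewed, at most 10 in all, crops included, and the job is handed in when it is done.

Besides the shell and the picture viewer there is one more tool, called after "Emit:" as name([rows], argument=value, ...), one row to a line, values as JSON. move_arm: Moves the arm, as the interface text tells. Its arguments: {"type":"object","properties":{"targets":{"type":"array"}},"required":["targets"]}

```bash
ls; mkdir -p pics; python3 - <<'E'
from workcell import env
import cv2,numpy as np
o=env.observe(); print({k:np.round(v,3).tolist() for k,v in o.items()}, env.grip_point_offset)
for c in("side","top"):
    cv2.imwrite(f"pics/{c}0.png",env.grab_frame(c))
    m=env.camera_model(c); print(c,{k:np.round(v,4).tolist() if not isinstance(v,str) else v for k,v in m.items()})
E
```

```text
pics
{'time': 0.0, 'joint_positions': [-1.254, 0.6, -0.003, 1.6, 0.002, 0.943, -0.08], 'joint_velocities': [0.001, -0.002, -0.001, 0.003, -0.003, -0.002, -0.0], 'joint_efforts': [-0.0, -76.506, 1.497, -25.236, -0.052, 0.017, 0.0], 'tool_pos': [0.278, 0.669, 0.218], 'eef_rot': [-0.614, -3.081, 0.002], 'ft_force': [-0.125, 0.267, -0.08], 'wrist_torque': [0.014, -0.041, 0.029], 'finger_force': 0.0, 'gripper_width': 0.997} -0.0188
side {'fx': 491.9149, 'fy': 491.9149, 'cx': 281.1692, 'cy': 211.1599, 'world_from_camera': [[0.8632, 0.2945, -0.4102, -0.169], [-0.5048, 0.5192, -0.6896, -1.1793], [0.0098, 0.8023, 0.5968, 1.1697], [0.0, 0.0, 0.0, 1.0]]}
top {'fx': 510.0941, 'fy': 510.0941, 'cx': 286.2903, 'cy': 211.6807, 'world_from_camera': [[0.0091, 0.9805, -0.1964, 0.2389], [-0.9999, 0.0114, 0.0106, -0.004], [0.0126, 0.1963, 0.9805, 1.7564], [0.0, 0.0, 0.0, 1.0]]}
```

View pics/side0.png

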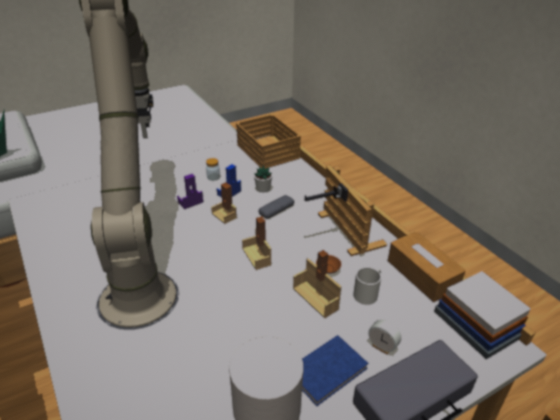

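View pics/top0.png

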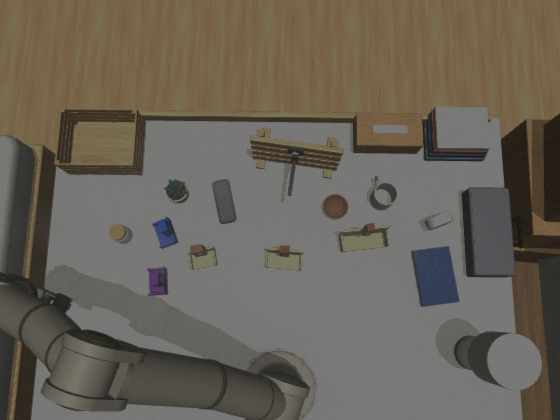

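```bash
cat > h.py <<'E'
import numpy as np,cv2
from scipy.optimize import minimize
from workcell import env
M={c:env.camera_model(c) for c in("side","top")}
def proj(c,P):
    m=M[c];T=np.linalg.inv(m["world_from_camera"]);q=np.atleast_2d(P)@T[:3,:3].T+T[:3,3]
    return np.c_[m["fx"]*q[:,0]/-q[:,2]+m["cx"],m["fy"]*-q[:,1]/-q[:,2]+m["cy"]]
def ray(c,uv):
    m=M[c];W=np.array(m["world_from_camera"]);d=W[:3,:3]@np.array([(uv[0]-m["cx"])/m["fx"],-(uv[1]-m["cy"])/m["fy"],-1])
    return W[:3,3],d
def box(x0,x1,y0,y1,z0,z1): return np.array([[x,y,z] for x in(x0,x1) for y in(y0,y1) for z in(z0,z1)])
def shelf(w,hs,hb,eye,bw):
    w/=2;b=bw/2;mm=[(-48,12,-w,w,0,8),(-48,12,-w,-w+6,0,hs),(-48,12,w-6,w,0,hs),(4,12,-w,w,0,hb),
      (-12,12,-b,b,eye,eye+38),(-12,12,-b,-8.5,eye-32,eye),(-12,12,8.5,b,eye-32,eye),(-12,12,-b,b,hb-10,eye-32)]
    return [box(*v)/1000 for v in mm]
S={"large":shelf(160,60,105,150,24),"medium":shelf(124,45,80,125,31),"small":shelf(88,35,55,100,38)}
def place(B,x,y,z,a):
    c,s=np.cos(a),np.sin(a);R=np.array([[c,-s,0],[s,c,0],[0,0,1]]);return [b@R.T+[x,y,z] for b in B]
def render(c,B,k=4):
    im=np.zeros((420*k,560*k),np.uint8)
    for b in B:
        p=cv2.convexHull(((proj(c,b)+.5)*k*16-8).round().astype(np.int32).reshape(-1,1,2))
        cv2.fillConvexPoly(im,p,1,shift=4)
    return cv2.resize(im.astype(np.float32),(560,420),interpolation=cv2.INTER_AREA)
def fit(B,masks,p0,z=0):
    def cost(p,cs): return sum(((render(c,place(B,p[0],p[1],z,p[2]))-masks[c])**2).sum() for c in cs)
    out={}
    for cs in (tuple(masks),*[(c,) for c in masks]):
        r=min((minimize(cost,[p0[0],p0[1],a],args=(cs,),method="Nelder-Mead",options=dict(initial_simplex=[[p0[0],p0[1],a],[p0[0]+.01,p0[1],a],[p0[0],p0[1]+.01,a],[p0[0],p0[1],a+.15]],xatol=1e-4,fatol=.05)) for a in(p0[2]-.3,p0[2],p0[2]+.3)),key=lambda r:r.fun)
        out["+".join(cs)]=(r.x,r.fun,[int(masks[c].sum()) for c in cs])
    return out
E
python3 - <<'E'
from h import *
import pickle
ims={c:env.grab_frame(c) for c in M}
D={}
for t in("large","medium","small","rack","hook_tip","pad"):
    for c in M:
        try: r=env.cut_out(t,c)
        except Exception as e: print(t,c,e); continue
        for d in r: print(t,c,round(d["score"],2),np.round(d["extent"],1),int(d["pixels"].sum()))
        D[t,c]=r
pickle.dump((ims,D),open("d.pkl","wb"))
a=cv2.resize(ims["side"][165:260,290:400],None,fx=5,fy=5,interpolation=cv2.INTER_CUBIC)
b=cv2.resize(ims["top"][120:210,240:350],None,fx=5,fy=5,interpolation=cv2.INTER_CUBIC)
cv2.imwrite("pics/hs.png",cv2.convertScaleAbs(a,alpha=1.5));cv2.imwrite("pics/ht.png",cv2.convertScaleAbs(b,alpha=1.5))
E
```

```text
large side 0.95 [290.4 251.4  53.   63.9] 1841
large top 0.93 [335.7 225.1  54.9  28.3] 1128
medium side 0.55 [325.7 259.9  15.8  11.9] 235
medium top 0.91 [261.1 241.5  42.3  29.7] 820
small side 0.8 [220.9 164.4  23.3  33.4] 326
small side 0.77 [209.6 184.1  27.3  38.8] 615
small side 0.75 [175.4 170.2  28.2  39.2] 496
small top 0.94 [151.9 216.5  24.4  32.6] 524
small top 0.73 [146.1 268.3  21.9  24.7] 482
small top 0.7 [193.  242.2  22.2  25.8] 574
rack side 0.69 [302.8 166.5  84.4  92. ] 2902
rack side 0.5 [259.  194.7  35.2  25.9] 455
rack top 0.64 [248.3 126.3  93.8  70.6] 2614
hook_tip side 0.56 [305.9 166.3  81.   89.6] 2783
hook_tip side 0.27 [242.7 218.8  28.9  51.2] 983
hook_tip top 0.71 [190.2 243.   29.3  26.1] 607
hook_tip top 0.61 [250.1 127.9  93.9  68.5] 2475
hook_tip top 0.42 [340.  222.   49.8  31.7] 1185
pad side 0.55 [294.1 253.3  49.1  62.9] 1837
pad side 0.41 [337.3 189.9   1.5   5. ] 13
pad top 0.27 [110.8 226.4  23.8  17.4] 378
```

View pics/hs.png

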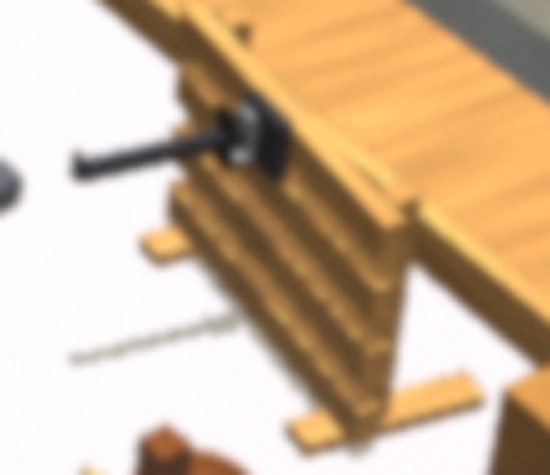

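View pics/ht.png

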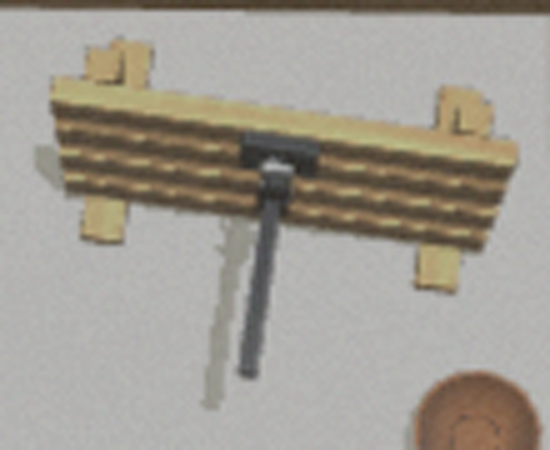

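```bash
python3 - <<'E'
from h import *
import pickle
ims,D=pickle.load(open("d.pkl","rb"))
def near(t,c,u,v): 
    return min(D[t,c],key=lambda d:np.hypot(d["extent"][0]+d["extent"][2]/2-u,d["extent"][1]+d["extent"][3]/2-v))["pixels"].astype(np.float32)
ms={"large":{"side":near("large","side",318,283),"top":near("large","top",363,238)},
    "medium":{"side":near("hook_tip","side",257,245),"top":near("medium","top",283,257)},
    "small":{"side":near("small","side",224,204),"top":near("small","top",203,256)}}
for t,m in ms.items():
    o,d=ray("top",np.argwhere(m["top"]).mean(0)[::-1]);p=o+d*(.03-o[2])/d[2]
    for k,(x,f,n) in fit(S[t],m,(p[0],p[1],0)).items(): print(t,k,np.round(x,4),round(f,1),n)
E
```

```text
large side+top [ 0.5102 -0.2859  0.1144] 133.6 [1841, 1128]
large side [ 0.5095 -0.2882  0.1009] 89.6 [1841]
large top [ 0.5099 -0.2848  0.1204] 24.7 [1128]
medium side+top [ 0.4409 -0.0175 -0.0552] 109.8 [983, 820]
medium side [ 0.4396 -0.0208 -0.0647] 44.2 [983]
medium top [ 0.4409 -0.0165 -0.0722] 46.9 [820]
small side+top [0.4428 0.2621 0.1674] 73.4 [615, 574]
small side [0.4419 0.2564 0.1189] 21.1 [615]
small top [0.4423 0.2642 0.1807] 22.0 [574]
```

```bash
cat > hook.py <<'E'
from h import *
HB=[box(-156,0,-6,6,188,200)/1000,box(-156,-150,-6,6,188,208)/1000]
ROI={"top":(164,201,278,302),"side":(184,206,298,327)}
def hookfit(ims,verbose=True):
    soft={}
    for c,(r0,r1,c0,c1) in ROI.items():
        g=ims[c][r0:r1,c0:c1].astype(float).mean(2);bg=np.percentile(g,90);dk=np.percentile(g,3)
        lo,hi=dk+.1*(bg-dk),(.6 if c=="top" else .9)*bg
        soft[c]=np.clip((hi-g)/(hi-lo),0,1) 
    def cost(p,cs):
        e=0
        for c in cs:
            r0,r1,c0,c1=ROI[c];e+=((render(c,place(HB,p[0],p[1],0,p[2]),8)[r0:r1,c0:c1]-soft[c])**2).sum()
        return e
    res={}
    for cs in(("top","side"),("top",),("side",)):
        r=min((minimize(cost,[x,y,-.1],args=(cs,),method="Nelder-Mead",options=dict(initial_simplex=[[x,y,-.1],[x+.01,y,-.1],[x,y+.01,-.1],[x,y,0]],xatol=1e-5,fatol=.005)) for x in(.83,.85,.87) for y in(-.05,-.03)),key=lambda r:r.fun)
        res[cs]=r.x
        if verbose: print(cs,np.round(r.x,4),"tip",np.round(r.x[:2]-.156*np.array([np.cos(r.x[2]),np.sin(r.x[2])]),4),round(r.fun,2))
    return res
E
python3 - <<'E'
from hook import *
import pickle
ims,D=pickle.load(open("d.pkl","rb"))
# initial guess from rays
for c,uv in(("top",(289.6,195)),("side",(305.6,197))):
    o,d=ray(c,uv);print(c,o+d*(.2-o[2])/d[2])
hookfit(ims)
E
```

```text
top [ 0.60407114 -0.03063525  0.2       ]
side [ 0.61166498 -0.0298378   0.2       ]
('top', 'side') [ 0.7635 -0.0477 -0.1112] tip [ 0.6085 -0.0304] 54.47
('top',) [ 0.7632 -0.0482 -0.1212] tip [ 0.6083 -0.0293] 30.5
('side',) [ 0.7615 -0.0551 -0.1513] tip [ 0.6073 -0.0316] 18.17
```

```bash
python3 - <<'E'
from h import *
def P(c,uv,z=.21):
    o,d=ray(c,uv);return o+d*(z-o[2])/d[2]
for c,a,b in(("top",(250.4,135.6),(343.4,148.6)),("top",(250.4,140.5),(343,153.)),("side",(327,166),(372,206))):
    p,q=P(c,a),P(c,b);d=p-q;print(c,p,q,np.linalg.norm(d),np.arctan2(-d[0],d[1]))
E
python3 - <<'E'
from hook import *
import pickle
ims,D=pickle.load(open("d.pkl","rb"))
# slope of top slat upper edge: pixel-wise along columns in top image (bright table->slat saturation edge)
im=cv2.cvtColor(ims["top"],cv2.COLOR_BGR2HSV)[...,1].astype(float)
pts=[]
for u in list(range(270,322)):
    col=im[128:156,u]; k=np.argmax(col>80)
    if 0<k: pts.append((u,128+k-1+(80-col[k-1])/(col[k]-col[k-1])))
pts=np.array(pts);W=[]
for p in pts:
    o,d=ray("top",p);W.append((o+d*(.21-o[2])/d[2])[:2])
W=np.array(W);
l=cv2.fitLine(W.astype(np.float32),cv2.DIST_HUBER,0,.001,.001).ravel();print("yaw",np.arctan2(-l[0]*np.sign(l[1]),abs(l[1])),l)
E
```

```text
top [0.79438526 0.09587983 0.21      ] [ 0.75501293 -0.20012744  0.21      ] 0.2986142677342745 -0.1322351608679287
top [0.77801969 0.09550573 0.21      ] [ 0.74040898 -0.19866891  0.21      ] 0.2965691951246485 -0.12716177072353568
side [0.78216383 0.08914918 0.21      ] [ 0.76783035 -0.19461872  0.21      ] 0.2841296690361117 -0.05046839719645883
yaw -0.11899932 [ 0.11871866  0.9929279   0.77168316 -0.06505603]
```

```bash
cat > plan.py <<'E'
from h import *
from scipy.spatial.transform import Rotation as Ro
def state():
    o=env.observe();print("t",round(float(o["time"]),2),"tcp",np.round(o["tool_pos"],4),"F",np.round(o["ft_force"],1),"T",np.round(o["wrist_torque"],2),"w",round(float(o["gripper_width"]),3),"ff",round(float(o["finger_force"]),1),"q7",np.round(o["joint_positions"],2));return o
def plan(xyz,yaw,flip=None):
    """tool down, tool y along +-shelf y (yaw); prints turn and shift units"""
    o=state();R=Ro.from_rotvec(o["eef_rot"]);best=None
    for f in(0,1):
        T=Ro.from_euler("z",yaw+f*np.pi)*Ro.from_euler("x",np.pi)
        rv=(R.inv()*T).as_rotvec()
        if flip is None and (best is None or np.linalg.norm(rv)<np.linalg.norm(best)) or flip==f: best=rv
    sh=R.inv().apply(np.array(xyz)-o["tool_pos"])
    print("turn",np.round(np.degrees(best)/8,2),"shift",np.round(sh/.025,2),"dist",np.linalg.norm(xyz-np.array(o["tool_pos"])).round(3))
E
python3 - <<'E'
from plan import *
print(Ro.from_rotvec(env.observe()["eef_rot"]).as_matrix().round(3))
plan([.278,.669,.30],.114,0);plan([.51,-.286,.30],.114,0);plan([.51,-.286,.30],.114,1)
E
```

```text
[[-0.923  0.384  0.   ]
 [ 0.384  0.923 -0.   ]
 [-0.    -0.    -1.   ]]
t 0.8 tcp [0.2782 0.6695 0.2186] F [-0.2 -0.8  1.1] T [ 0.02  0.02 -0.  ] w 0.995 ff 0.0 q7 [-1.25  0.6  -0.    1.6   0.    0.94 -0.08]
turn [ 0.    0.   18.86] shift [-0.   -0.02 -3.25] dist 0.081
t 0.8 tcp [0.2782 0.6695 0.2186] F [-0.2 -0.8  1.1] T [ 0.02  0.02 -0.  ] w 0.995 ff 0.0 q7 [-1.25  0.6  -0.    1.6   0.    0.94 -0.08]
turn [ 0.    0.   18.86] shift [-23.23 -31.74  -3.25] dist 0.987
t 0.8 tcp [0.2782 0.6695 0.2186] F [-0.2 -0.8  1.1] T [ 0.02  0.02 -0.  ] w 0.995 ff 0.0 q7 [-1.25  0.6  -0.    1.6   0.    0.94 -0.08]
turn [-0.    0.   -3.64] shift [-23.23 -31.74  -3.25] dist 0.987
```

```bash
python3 - <<'E'
from plan import *
plan([.53,.3,.30],.114,1)
plan([.52,-.0,.30],.114,1)
plan([.51,-.286,.30],.114,1)
E
```

```text
t 0.8 tcp [0.2782 0.6695 0.2186] F [-0.2 -0.8  1.1] T [ 0.02  0.02 -0.  ] w 0.995 ff 0.0 q7 [-1.25  0.6  -0.    1.6   0.    0.94 -0.08]
turn [-0.    0.   -3.64] shift [-14.97  -9.78  -3.25] dist 0.454
t 0.8 tcp [0.2782 0.6695 0.2186] F [-0.2 -0.8  1.1] T [ 0.02  0.02 -0.  ] w 0.995 ff 0.0 q7 [-1.25  0.6  -0.    1.6   0.    0.94 -0.08]
turn [-0.    0.   -3.64] shift [-19.21 -21.02  -3.25] dist 0.716
t 0.8 tcp [0.2782 0.6695 0.2186] F [-0.2 -0.8  1.1] T [ 0.02  0.02 -0.  ] w 0.995 ff 0.0 q7 [-1.25  0.6  -0.    1.6   0.    0.94 -0.08]
turn [-0.    0.   -3.64] shift [-23.23 -31.74  -3.25] dist 0.987
```

Emit:
move_arm([
  [0,0,-1,-7.5,-5,-3.2,1],
  [0,0,-2,-15,-10,-3.2,1],
  [0,0,-3,-15,-10,-3.2,1],
  [0,0,-3.6,-15,-10,-3.2,1],
  [0,0,-3.6,-15,-10,-3.2,1],
  [0,0,-3.6,-15,-10,-3.2,1],
  [0,0,-3.6,-15,-10,-3.2,1],
  [0,0,-3.6,-15,-10,-3.2,1],
])

```text
time: 1.6
tool_pos: [0.4974, 0.3409, 0.2902]
eef_rot: [-0.171, 3.136, 0.0]
ft_force: [0.1, 0.8, 0.2]
gripper_width: 0.997
finger_force: 0.0
```

```bash
python3 - <<'E'
from plan import *
plan([.51,-.286,.30],.114,1)
E
```

```text
t 1.6 tcp [0.4974 0.3409 0.2902] F [0.1 0.8 0.2] T [ 0.04 -0.09  0.01] w 0.997 ff 0.0 q7 [-0.61  0.38 -0.12  1.8   0.05  0.96  0.93]
turn [ 0.    0.   -0.04] shift [  2.22 -24.98  -0.4 ] dist 0.627
```

Emit:
move_arm([
  [0,0,0,1.1,-12.5,0,1],
  [0,0,0,1.1,-12.5,0,1],
  [0,0,0,1.1,-12.5,0,1],
  [0,0,0,1.1,-12.5,0,1],
  [0,0,0,1.1,-12.5,0,1],
  [0,0,0,1.1,-12.5,0,1],
  [0,0,0,1.1,-12.5,0,1],
  [0,0,0,1.1,-12.5,0,1],
])

```text
time: 2.4
tool_pos: [0.5031, 0.0268, 0.2899]
eef_rot: [-0.164, 3.137, -0.001]
ft_force: [0.2, 0.2, -0.0]
gripper_width: 0.999
finger_force: 0.0
```

```bash
python3 - <<'E'
from plan import *
plan([.51,-.286,.30],.114,1)
E
```

```text
t 2.4 tcp [0.5031 0.0268 0.2899] F [ 0.2  0.2 -0. ] T [ 0.08 -0.04  0.03] w 0.999 ff 0.0 q7 [-0.14  0.25 -0.03  2.01  0.01  0.88  1.5 ]
turn [-0.    0.   -0.07] shift [  1.03 -12.47  -0.4 ] dist 0.313
```

Emit:
move_arm([
  [0,0,0,1.03,-12.5,0,1],
  [0,0,0,1.03,-12.5,0,1],
  [0,0,0,1.03,-12.5,0,1],
  [0,0,0,1.03,-12.5,0,1],
  [0,0,0,1.03,-12.5,0,1],
  [0,0,0,1.03,-12.5,0,1],
  [0,0,0,1.03,-12.5,0,1],
  [0,0,0,1.03,-12.5,2,1],
])

```text
time: 3.2
tool_pos: [0.5156, -0.2871, 0.2438]
eef_rot: [-0.167, 3.127, -0.008]
ft_force: [1.9, 0.6, -0.0]
gripper_width: 0.999
finger_force: 0.0
```

```bash
python3 - <<'E'
from plan import *
plan([.51,-.286,.156],.114,1)
E
```

```text
t 3.2 tcp [ 0.5156 -0.2871  0.2438] F [ 1.9  0.6 -0. ] T [ 0.05 -0.05  0.  ] w 0.999 ff 0.0 q7 [ 0.35  0.4   0.08  1.9  -0.04  0.83  2.13]
turn [-0.04  0.07 -0.05] shift [0.25 0.09 3.51] dist 0.088
```

Emit:
move_arm([
  [0,0,0,0,0,1.5,1],
  [0,0,0,0,0,3.5,1],
  [0,0,0,0,0,3.5,1],
  [0,0,0,0,0,3.5,1],
])

```text
time: 3.6
tool_pos: [0.5123, -0.2826, 0.1523]
eef_rot: [0.174, -3.136, -0.002]
ft_force: [0.4, 1.0, 0.4]
gripper_width: 1.0
finger_force: 0.0
```

```bash
python3 - <<'E'
from plan import *
plan([.51,-.286,.156],.114,1)
E
```

```text
t 3.6 tcp [ 0.5123 -0.2826  0.1523] F [0.4 1.  0.4] T [-0.01 -0.   -0.01] w 1.0 ff 0.0 q7 [ 0.36  0.52  0.07  1.99 -0.06  0.64  2.14]
turn [ 0.01 -0.01 -0.02] shift [ 0.11 -0.12 -0.15] dist 0.006
```

Emit:
move_arm([
  [0,0,0,0.1,-0.1,-0.1,1],
  [0,0,0,0.1,-0.1,-0.1,0],
  [0,0,0,0.1,-0.1,-0.1,-0.5],
  [0,0,0,0.1,-0.1,-0.1,-1],
  [0,0,0,0.1,-0.1,-0.1,-1],
  [0,0,0,0.1,-0.1,-0.1,-1],
  [0,0,0,0.1,-0.1,-0.1,-1],
  [0,0,0,0.1,-0.1,-0.1,-1],
])

```text
time: 4.4
tool_pos: [0.5092, -0.287, 0.1545]
eef_rot: [0.171, -3.137, -0.0]
ft_force: [-0.3, -0.9, -0.3]
gripper_width: 0.448
finger_force: 0.0
```

```bash
python3 - <<'E'
from plan import *
state()
E
```

```text
t 4.4 tcp [ 0.5092 -0.287   0.1545] F [-0.3 -0.9 -0.3] T [ 0.06  0.03 -0.01] w 0.448 ff 0.0 q7 [ 0.37  0.51  0.07  1.99 -0.05  0.64  2.15]
```

Emit:
move_arm([
  [0,0,0,0,0,0,-1],
  [0,0,0,0,0,0,-1],
  [0,0,0,0,0,0,-1],
  [0,0,0,0,0,-0.4,-1],
  [0,0,0,0,0,-1.5,-1],
  [0,0,0,0,0,-2.6,-1],
  [0,0,0,0,0,-2.6,-1],
  [0,0,0,0,0,-2.6,-1],
])

```text
time: 5.2
tool_pos: [0.5093, -0.2871, 0.2202]
eef_rot: [-0.171, 3.136, -0.001]
ft_force: [-0.3, 0.4, -2.0]
gripper_width: 0.258
finger_force: 30.0
```

```bash
python3 - <<'E'
from plan import *
plan([.565,-.0253,.2185],-.122,1)
cv2.imwrite("pics/l1.png",cv2.resize(env.grab_frame("side")[120:330,180:460],None,fx=2.5,fy=2.5,interpolation=cv2.INTER_CUBIC))
E
```

```text
t 5.2 tcp [ 0.5093 -0.2871  0.2202] F [-0.3  0.4 -2. ] T [0.09 0.01 0.01] w 0.258 ff 30.0 q7 [ 0.36  0.43  0.08  1.93 -0.05  0.78  2.14]
turn [-0.    0.01  1.65] shift [-3.35 10.17  0.06] dist 0.268
```

View pics/l1.png

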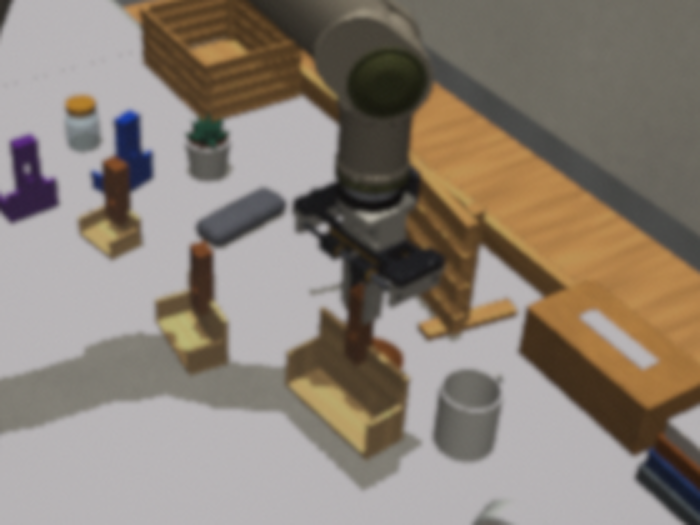

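Emit:
move_arm([
  [0,0,0.4,-0.8,1.7,0,-1],
  [0,0,0.8,-1.7,3.4,0,-1],
  [0,0,1.2,-2.5,5.1,0,-1],
  [0,0,1.65,-3.35,6.8,0,-1],
  [0,0,1.65,-3.35,8.5,0,-1],
  [0,0,1.65,-3.35,10.2,0,-1],
  [0,0,1.65,-3.35,10.2,0,-1],
  [0,0,1.65,-3.35,10.2,0,-1],
])

```text
time: 6.05
tool_pos: [0.5641, -0.0233, 0.2185]
eef_rot: [-0.186, -3.134, 0.001]
ft_force: [-0.4, -1.0, -2.2]
gripper_width: 0.256
finger_force: 30.0
```

```bash
cat > chk.py <<'E'
from hook import *
from plan import *
import sys,pickle
def look(name,t,pic=True):
    o=state();ims={c:env.grab_frame(c) for c in M}
    if pic:
        a=ims["side"][165:265,255:375];b=ims["top"][135:235,240:360]
        cv2.imwrite(f"pics/{name}.png",cv2.convertScaleAbs(np.vstack([cv2.resize(x,None,fx=4.6*1,fy=2.9*1,interpolation=cv2.INTER_CUBIC) if 0 else cv2.resize(x,(360,300),interpolation=cv2.INTER_CUBIC) for x in(a,b)]),alpha=1.4))
    R=Ro.from_rotvec(o["eef_rot"]).as_matrix();yaw=np.arctan2(-R[1,0],-R[0,0]);print("tool yaw",yaw.round(3),"tilt z",R[:,2].round(3))
    return ims
E
python3 - <<'E'
from chk import *
look("l2","large")
plan([.565,-.0253,.2185],-.122,1)
E
```

```text
t 6.05 tcp [ 0.5641 -0.0233  0.2185] F [-0.4 -1.  -2.2] T [-0.03 -0.04 -0.04] w 0.256 ff 30.0 q7 [-0.15  0.41  0.12  1.98 -0.07  0.76  1.47]
tool yaw -0.119 tilt z [-0.002 -0.    -1.   ]
t 6.15 tcp [ 0.5644 -0.0256  0.2189] F [-0.6 -0.4 -1.5] T [ 0.01 -0.04 -0.03] w 0.252 ff 30.0 q7 [-0.15  0.41  0.12  1.98 -0.07  0.76  1.47]
turn [-0.01 -0.01 -0.  ] shift [-0.02  0.01  0.02] dist 0.001
```

View pics/l2.png

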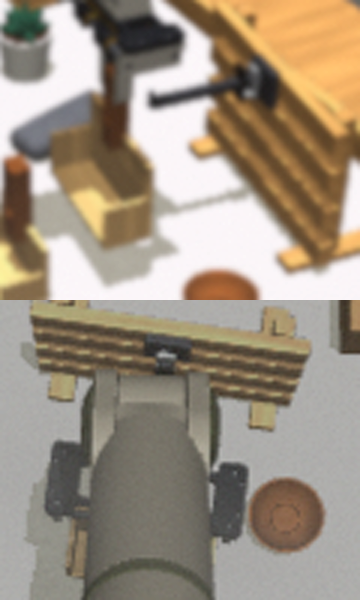

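```bash
python3 - <<'E'
from chk import *
o=state();env.grab_frame("side")
r=env.cut_out("large","side")[0];print(r["score"],r["extent"])
m={"side":r["pixels"].astype(np.float32)}
# ignore the gripped part hidden by fingers: drop solid block box
z=o["tool_pos"][2]-.0045-.15
B=[b for i,b in enumerate(S["large"]) if i!=4]
print(fit(B,m,(o["tool_pos"][0],o["tool_pos"][1],-.122),z))
E
```

```text
t 6.15 tcp [ 0.5644 -0.0256  0.2189] F [-0.6 -0.4 -1.5] T [ 0.01 -0.04 -0.03] w 0.252 ff 30.0 q7 [-0.15  0.41  0.12  1.98 -0.07  0.76  1.47]
0.66 [273.8, 186.0, 35.3, 61.4]
{'side': (array([ 0.56506191, -0.0309779 , -0.12655059]), np.float64(68.07421875), [1274])}
```

Emit:
move_arm([
  [0,0,0,-0.4,0.05,0,-1],
  [0,0,0,-0.8,0.05,0,-1],
  [0,0,0,-1.1,0.05,0,-1],
  [0,0,0,-1.2,0.05,0,-1],
  [0,0,0,-1.3,0.05,0,-1],
  [0,0,0,-1.4,0.05,0,-1],
  [0,0,0,-1.5,0.05,0,-1],
  [0,0,0,-1.5,0.05,0,-1],
])

```text
time: 7.05
tool_pos: [0.6024, -0.0277, 0.2196]
eef_rot: [0.191, 3.136, -0.0]
ft_force: [0.2, 0.3, -2.6]
gripper_width: 0.259
finger_force: 30.0
```

```bash
python3 - <<'E'
from chk import *
look("l3","large")
E
```

```text
t 7.05 tcp [ 0.6024 -0.0277  0.2196] F [ 0.2  0.3 -2.6] T [-0.    0.02 -0.01] w 0.259 ff 30.0 q7 [-0.13  0.45  0.12  1.89 -0.08  0.8   1.48]
tool yaw -0.121 tilt z [ 0. -0. -1.]
```

View pics/l3.png

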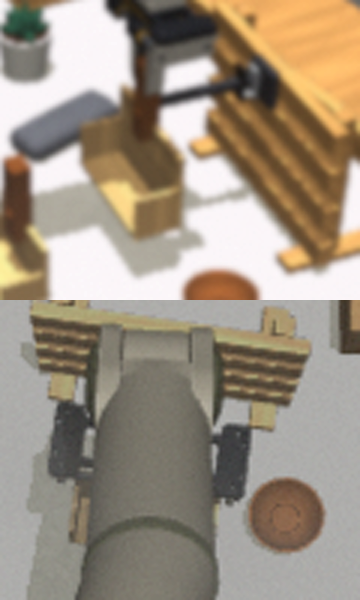

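Emit:
move_arm([
  [0,0,0,-0.3,0,0,-1],
  [0,0,0,-0.7,0,0,-1],
  [0,0,0,-1.1,0,0,-1],
  [0,0,0,-1.5,0,0,-1],
  [0,0,0,-1.9,0,0,-1],
  [0,0,0,-2.3,0,0,-1],
  [0,0,0,-2.6,0,0,-1],
  [0,0,0,-2.6,0,0,-1],
])

```text
time: 7.95
tool_pos: [0.6677, -0.0358, 0.2193]
eef_rot: [0.191, 3.135, -0.0]
ft_force: [-0.1, 0.3, -2.7]
gripper_width: 0.258
finger_force: 30.0
```

Emit:
move_arm([
  [0,0,0,0,0.05,0,-1],
  [0,0,0,0,0.1,0,-1],
  [0,0,0,0,0.1,0,-1],
])

```text
time: 8.25
tool_pos: [0.6665, -0.0339, 0.2195]
eef_rot: [-0.191, -3.135, 0.002]
ft_force: [0.0, -3.0, -3.7]
gripper_width: 0.257
finger_force: 30.0
```

Emit:
move_arm([
  [0,0,0,0,-0.1,0,-1],
  [0,0,0,0,-0.2,0,-1],
  [0,0,0,0,-0.2,0,-1],
])

```text
time: 8.55
tool_pos: [0.6663, -0.0383, 0.2198]
eef_rot: [0.191, 3.135, 0.0]
ft_force: [-0.3, -0.3, -2.5]
gripper_width: 0.26
finger_force: 30.0
```

Emit:
move_arm([
  [0,0,0,0,0.04,0.2,-1],
  [0,0,0,0,0.04,0.4,-1],
  [0,0,0,0,0.04,0.5,-1],
  [0,0,0,0,0.04,0.55,-1],
  [0,0,0,0,0.04,0.55,-1],
])

```text
time: 9.05
tool_pos: [0.6664, -0.037, 0.2055]
eef_rot: [-0.191, -3.135, 0.0]
ft_force: [-0.3, -0.7, -2.1]
gripper_width: 0.258
finger_force: 30.0
```

Emit:
move_arm([
  [0,0,0,0,0,0.04,-1],
  [0,0,0,0,0,0.04,-1],
])

```text
time: 9.25
tool_pos: [0.6665, -0.0371, 0.2048]
eef_rot: [0.191, 3.136, -0.0]
ft_force: [-0.3, -0.1, -1.3]
gripper_width: 0.258
finger_force: 30.0
```

Emit:
move_arm([
  [0,0,0,0,0,0.03,-1],
  [0,0,0,-0.2,0,0.03,-1],
  [0,0,0,-0.4,0,0.03,-1],
  [0,0,0,-0.4,0,0.03,-1],
])

```text
time: 9.65
tool_pos: [0.6774, -0.0384, 0.2041]
eef_rot: [0.191, 3.135, -0.0]
ft_force: [0.3, -1.4, -2.1]
gripper_width: 0.256
finger_force: 30.0
```

Emit:
move_arm([
  [0,0,0,-0.2,0,0,-1],
  [0,0,0,-0.2,0,0,-1],
])

```text
time: 9.85
tool_pos: [0.682, -0.039, 0.204]
eef_rot: [0.191, 3.135, -0.0]
ft_force: [0.8, 1.1, -1.7]
gripper_width: 0.259
finger_force: 30.0
```

Emit:
move_arm([
  [0,0,0,-0.15,0,0,-1],
  [0,0,0,-0.15,0,0,-1],
])

```text
time: 10.05
tool_pos: [0.6855, -0.0394, 0.204]
eef_rot: [0.191, 3.135, -0.0]
ft_force: [0.5, -0.2, -2.4]
gripper_width: 0.255
finger_force: 30.0
```

Emit:
move_arm([
  [0,0,0,-0.14,0,0.03,-1],
  [0,0,0,-0.14,0,0.03,-1],
])

```text
time: 10.25
tool_pos: [0.6885, -0.0398, 0.2038]
eef_rot: [-0.191, -3.136, -0.0]
ft_force: [-2.0, -0.5, 2.9]
gripper_width: 0.257
finger_force: 30.0
```

Emit:
move_arm([
  [0,0,0,-0.14,0,0,-1],
  [0,0,0,-0.14,0,0,-1],
])

```text
time: 10.45
tool_pos: [0.6925, -0.0403, 0.2038]
eef_rot: [0.191, 3.135, 0.0]
ft_force: [-3.4, 0.3, 4.9]
gripper_width: 0.257
finger_force: 30.0
```

Emit:
move_arm([
  [0,0,0,-0.14,0,0,-1],
  [0,0,0,-0.14,0,0,-1],
])

```text
time: 10.65
tool_pos: [0.6958, -0.0407, 0.2038]
eef_rot: [0.191, 3.135, 0.0]
ft_force: [-3.3, -0.7, 4.4]
gripper_width: 0.257
finger_force: 30.0
```

Emit:
move_arm([
  [0,0,0,-0.08,0,-0.02,-1],
  [0,0,0,-0.08,0,-0.02,-1],
])

```text
time: 10.85
tool_pos: [0.6981, -0.041, 0.2038]
eef_rot: [0.191, 3.135, -0.0]
ft_force: [-0.2, 0.5, 1.1]
gripper_width: 0.256
finger_force: 30.0
```

Emit:
move_arm([
  [0,0,0,-0.12,0,0,-1],
  [0,0,0,-0.12,0,0,-1],
])

```text
time: 11.05
tool_pos: [0.7009, -0.0413, 0.2038]
eef_rot: [0.191, 3.135, -0.0]
ft_force: [-0.0, 0.1, 0.9]
gripper_width: 0.254
finger_force: 30.0
```

Emit:
move_arm([
  [0,0,0,-0.12,0,0,-1],
  [0,0,0,-0.12,0,0,-1],
])

```text
time: 11.25
tool_pos: [0.7039, -0.0416, 0.2038]
eef_rot: [0.191, 3.135, -0.0]
ft_force: [-0.5, 0.5, 1.2]
gripper_width: 0.253
finger_force: 30.0
```

Emit:
move_arm([
  [0,0,0,-0.12,0,0,-1],
  [0,0,0,-0.12,0,0,-1],
])

```text
time: 11.45
tool_pos: [0.7069, -0.042, 0.2038]
eef_rot: [0.191, 3.135, -0.0]
ft_force: [-0.7, 0.3, 0.2]
gripper_width: 0.253
finger_force: 30.0
```

Emit:
move_arm([
  [0,0,0,-0.12,0,0,-1],
  [0,0,0,-0.12,0,0,-1],
])

```text
time: 11.65
tool_pos: [0.7089, -0.0423, 0.2038]
eef_rot: [-0.191, -3.134, -0.0]
ft_force: [-4.8, 0.1, 3.4]
gripper_width: 0.261
finger_force: 30.0
```

Emit:
move_arm([
  [0,0,0,-0.1,0,0,-1],
  [0,0,0,-0.1,0,0,-1],
])

```text
time: 11.85
tool_pos: [0.7108, -0.0426, 0.2038]
eef_rot: [-0.191, -3.133, -0.0]
ft_force: [-6.9, 0.3, 5.4]
gripper_width: 0.258
finger_force: 30.0
```

Emit:
move_arm([
  [0,0,0,-0.07,0,-0.01,-1],
  [0,0,0,-0.07,0,-0.01,-1],
  [0,0,0,-0.07,0,-0.01,-1],
])

```text
time: 12.15
tool_pos: [0.712, -0.0427, 0.2038]
eef_rot: [-0.191, -3.132, -0.0]
ft_force: [-8.6, 1.7, 3.8]
gripper_width: 0.258
finger_force: 30.0
```

```bash
python3 - <<'E'
from chk import *
look("l4","large",False)
E
```

```text
t 12.15 tcp [ 0.712  -0.0427  0.2038] F [-8.6  1.7  3.8] T [ 0.21  1.72 -0.04] w 0.258 ff 30.0 q7 [-0.1   0.6   0.12  1.65 -0.09  0.9   1.51]
tool yaw -0.122 tilt z [-0.003  0.    -1.   ]
```

Emit:
move_arm([
  [0,0,0,0.06,0,-0.02,-1],
  [0,0,0,0.13,0,-0.02,-1],
  [0,0,0,0.13,0,-0.02,-1],
  [0,0,0,0.13,0,-0.02,-0.2],
  [0,0,0,0.13,0,-0.02,0],
  [0,0,0,0.13,0,-0.02,0.2],
  [0,0,0,0.13,0,-0.02,0.4],
  [0,0,0,0.13,0,-0.02,0.4],
])

```text
time: 13.05
tool_pos: [0.7107, -0.0425, 0.2048]
eef_rot: [0.191, 3.135, 0.0]
ft_force: [0.3, -0.9, -0.5]
gripper_width: 0.637
finger_force: 0.0
```

```bash
python3 - <<'E'
from chk import *
look("l4","large",False)
plan([.60,-.0295,.29],-.06,1)
E
```

```text
t 13.05 tcp [ 0.7107 -0.0425  0.2048] F [ 0.3 -0.9 -0.5] T [ 0.01 -0.02  0.01] w 0.637 ff 0.0 q7 [-0.1   0.6   0.12  1.65 -0.09  0.9   1.51]
tool yaw -0.122 tilt z [ 0.001 -0.    -1.   ]
t 13.15 tcp [ 0.7106 -0.0425  0.2046] F [-0.  -0.1  0.8] T [ 0.01 -0.05  0.02] w 0.689 ff 0.0 q7 [-0.1   0.6   0.12  1.65 -0.09  0.9   1.51]
turn [-0.    0.   -0.44] shift [ 4.45 -0.02 -3.42] dist 0.14
```

Emit:
move_arm([
  [0,0,0,0,0,-1.5,0.4],
  [0,0,0,0,0,-3,1],
  [0,0,0,1,0,-3.4,1],
  [0,0,0,3,0,-3.4,1],
  [0,0,0,5,0,-3.4,1],
  [0,0,-0.2,7,0,-3.4,1],
  [0,0,-0.4,9,0,-3.4,1],
  [0,0,-0.4,10,0,-3.4,1],
])

```text
time: 13.95
tool_pos: [0.4582, -0.0121, 0.2897]
eef_rot: [-0.101, -3.139, -0.0]
ft_force: [0.8, -0.2, 0.4]
gripper_width: 1.0
finger_force: 0.0
```

```bash
python3 - <<'E'
from chk import *
plan([.4409,-.017,.195],-.065,1)
E
```

```text
t 13.95 tcp [ 0.4582 -0.0121  0.2897] F [ 0.8 -0.2  0.4] T [-0.04 -0.06  0.02] w 1.0 ff 0.0 q7 [-0.19  0.19  0.11  2.1  -0.03  0.85  1.44]
turn [ 0.   -0.01  0.  ] shift [ 0.67 -0.24  3.79] dist 0.096
```

```bash
python3 - <<'E'
from chk import *
env.grab_frame("side")
for r in env.cut_out("large","side")[:2]:
    print(r["score"],r["extent"])
r=env.cut_out("large","side")[0]
print(fit(S["large"],{"side":r["pixels"].astype(np.float32)},(.709,-.045,-.122),.05)["side"])
E
```

```text
0.61 [308.2, 180.2, 35.2, 58.9]
(array([ 0.70656559, -0.04735681, -0.1574797 ]), np.float64(106.26953125), [1217])
```

Emit:
move_arm([
  [0,0,0,0.4,-0.1,1.2,1],
  [0,0,0,0.5,-0.2,3,1],
  [0,0,0,0.5,-0.2,5,1],
  [0,0,0,0.5,-0.2,6.3,1],
  [0,0,0,0.5,-0.2,6.3,1],
  [0,0,0,0.5,-0.2,6.3,1],
])

```text
time: 14.7
tool_pos: [0.4504, -0.0165, 0.1321]
eef_rot: [-0.104, -3.139, 0.0]
ft_force: [-0.3, 0.2, 0.0]
gripper_width: 1.001
finger_force: 0.0
```

```bash
python3 - <<'E'
from chk import *
plan([.4409,-.017,.1295],-.065,1)
E
```

```text
t 14.7 tcp [ 0.4504 -0.0165  0.1321] F [-0.3  0.2  0. ] T [0.03 0.01 0.03] w 1.001 ff 0.0 q7 [-0.15  0.42  0.08  2.3  -0.08  0.43  1.5 ]
turn [-0.   -0.01 -0.01] shift [ 0.38 -0.04  0.1 ] dist 0.01
```

Emit:
move_arm([
  [0,0,0,0.2,0,0.1,1],
  [0,0,0,0.38,0,0.1,0],
  [0,0,0,0.38,0,0.1,-1],
  [0,0,0,0.38,0,0.1,-1],
  [0,0,0,0.38,0,0.1,-1],
  [0,0,0,0.38,0,0.1,-1],
  [0,0,0,0.38,0,0.1,-1],
  [0,0,0,0.38,0,0.1,-1],
])

```text
time: 15.5
tool_pos: [0.44, -0.0157, 0.1295]
eef_rot: [-0.103, -3.14, 0.0]
ft_force: [-0.5, 0.4, 0.2]
gripper_width: 0.446
finger_force: 0.0
```

Emit:
move_arm([
  [0,0,0,0,0,0,-1],
  [0,0,0,0,0,0,-1],
  [0,0,0,0,0,0,-1],
])

```text
time: 15.8
tool_pos: [0.4399, -0.0157, 0.1295]
eef_rot: [-0.103, -3.14, 0.0]
ft_force: [-0.5, 0.7, -0.4]
gripper_width: 0.331
finger_force: 29.9
```

```bash
python3 - <<'E'
from chk import *
plan([.565,-.0250,.2185],-.122,1)
E
```

```text
t 15.8 tcp [ 0.4399 -0.0157  0.1295] F [-0.5  0.7 -0.4] T [ 0.02  0.06 -0.01] w 0.331 ff 29.9 q7 [-0.15  0.42  0.07  2.32 -0.08  0.4   1.49]
turn [-0.  -0.   0.4] shift [-5.02 -0.04 -3.56] dist 0.154
```

Emit:
move_arm([
  [0,0,0,0,0,-0.8,-1],
  [0,0,0,0,0,-2.2,-1],
  [0,0,0.2,-1,0,-3.5,-1],
  [0,0,0.4,-2.5,0,-3.56,-1],
  [0,0,0.4,-4,-0.04,-3.56,-1],
  [0,0,0.4,-5,-0.04,-3.56,-1],
  [0,0,0.4,-5,-0.04,-3.56,-1],
  [0,0,0.4,-5,-0.04,-3.56,-1],
])

```text
time: 16.6
tool_pos: [0.5639, -0.025, 0.2179]
eef_rot: [-0.191, -3.134, 0.0]
ft_force: [-0.5, -1.1, -2.3]
gripper_width: 0.33
finger_force: 29.9
```

```bash
python3 - <<'E'
from chk import *
look("m",0,False)
plan([.607,-.0300,.2185],-.122,1)
plan([.64,-.0340,.2185],-.122,1)
E
```

```text
t 16.6 tcp [ 0.5639 -0.025   0.2179] F [-0.5 -1.1 -2.3] T [-0.    0.03 -0.03] w 0.33 ff 29.9 q7 [-0.15  0.41  0.13  1.98 -0.07  0.76  1.47]
tool yaw -0.122 tilt z [-0.002 -0.    -1.   ]
t 16.7 tcp [ 0.5632 -0.0249  0.2182] F [-0.3  0.1 -0.8] T [ 0.05  0.02 -0.02] w 0.331 ff 29.9 q7 [-0.15  0.41  0.13  1.98 -0.07  0.76  1.47]
turn [-0.   -0.01  0.  ] shift [-1.76  0.01 -0.01] dist 0.044
t 16.7 tcp [ 0.5632 -0.0249  0.2182] F [-0.3  0.1 -0.8] T [ 0.05  0.02 -0.02] w 0.331 ff 29.9 q7 [-0.15  0.41  0.13  1.98 -0.07  0.76  1.47]
turn [-0.   -0.01  0.  ] shift [-3.09  0.01 -0.02] dist 0.077
```

Emit:
move_arm([
  [0,0,0,-0.5,0,0,-1],
  [0,0,0,-1,0,0,-1],
  [0,0,0,-1.4,0,0,-1],
  [0,0,0,-1.7,0,0,-1],
  [0,0,0,-1.9,0,0,-1],
  [0,0,0,-1.9,0,0,-1],
])

```text
time: 17.3
tool_pos: [0.6124, -0.0308, 0.2183]
eef_rot: [-0.191, -3.136, 0.0]
ft_force: [-0.6, 0.1, -1.1]
gripper_width: 0.331
finger_force: 29.9
```

Emit:
move_arm([
  [0,0,0,-0.3,0,0,-1],
  [0,0,0,-0.7,0,0,-1],
  [0,0,0,-1.1,0,0,-1],
  [0,0,0,-1.5,0,0,-1],
  [0,0,0,-1.8,0,0,-1],
  [0,0,0,-2,0,0,-1],
  [0,0,0,-2,0,0,-1],
])

```text
time: 18.0
tool_pos: [0.662, -0.0368, 0.2183]
eef_rot: [0.191, 3.136, -0.0]
ft_force: [-0.4, 0.5, -1.3]
gripper_width: 0.337
finger_force: 29.9
```

```bash
python3 - <<'E'
from chk import *
look("m",0,False)
plan([.66,-.0365,.2185],-.122,1)
E
```

```text
t 18.0 tcp [ 0.662  -0.0368  0.2183] F [-0.4  0.5 -1.3] T [ 0.02  0.03 -0.01] w 0.337 ff 29.9 q7 [-0.12  0.53  0.13  1.76 -0.09  0.86  1.5 ]
tool yaw -0.122 tilt z [ 0. -0. -1.]
t 18.1 tcp [ 0.6612 -0.0367  0.2184] F [ 0.4 -0.7 -1.7] T [-0.03  0.02  0.03] w 0.329 ff 29.9 q7 [-0.12  0.53  0.13  1.76 -0.09  0.86  1.5 ]
turn [-0. -0.  0.] shift [ 0.05  0.   -0.  ] dist 0.001
```

Emit:
move_arm([
  [0,0,0,0,0,0.2,-1],
  [0,0,0,0,0,0.4,-1],
  [0,0,0,0,0,0.53,-1],
  [0,0,0,0,0,0.57,-1],
  [0,0,0,0,0,0.57,-1],
])

```text
time: 18.6
tool_pos: [0.661, -0.0366, 0.2046]
eef_rot: [-0.191, -3.135, -0.0]
ft_force: [-2.7, 0.8, 3.6]
gripper_width: 0.333
finger_force: 29.9
```

Emit:
move_arm([
  [0,0,0,0,0,0.02,-1],
  [0,0,0,0,0,0.02,-1],
])

```text
time: 18.8
tool_pos: [0.661, -0.0366, 0.2046]
eef_rot: [-0.191, -3.136, -0.0]
ft_force: [-4.3, 0.2, 8.1]
gripper_width: 0.332
finger_force: 29.9
```

Emit:
move_arm([
  [0,0,0,0,0,-0.04,-1],
  [0,0,0,-0.2,0,-0.04,-1],
  [0,0,0,-0.4,0,-0.04,-1],
  [0,0,0,-0.6,0,-0.04,-1],
  [0,0,0,-0.6,0,-0.04,-1],
])

```text
time: 19.3
tool_pos: [0.6773, -0.0386, 0.2046]
eef_rot: [0.191, 3.135, -0.0]
ft_force: [0.9, -0.1, -0.5]
gripper_width: 0.334
finger_force: 29.9
```

Emit:
move_arm([
  [0,0,0,-0.12,0,0,-1],
  [0,0,0,-0.12,0,0,-1],
])

```text
time: 19.5
tool_pos: [0.6796, -0.039, 0.2047]
eef_rot: [0.191, 3.136, -0.0]
ft_force: [0.2, 0.5, -0.3]
gripper_width: 0.331
finger_force: 29.9
```

Emit:
move_arm([
  [0,0,0,-0.12,0,0,-1],
  [0,0,0,-0.12,0,0,-1],
])

```text
time: 19.7
tool_pos: [0.6825, -0.0393, 0.2048]
eef_rot: [0.191, 3.136, -0.0]
ft_force: [-0.5, 0.2, -2.3]
gripper_width: 0.335
finger_force: 29.9
```

Emit:
move_arm([
  [0,0,0,-0.1,0,0.01,-1],
  [0,0,0,-0.1,0,0.01,-1],
])

```text
time: 19.9
tool_pos: [0.6845, -0.0396, 0.2046]
eef_rot: [-0.191, -3.135, -0.0]
ft_force: [-0.5, -0.2, 1.3]
gripper_width: 0.333
finger_force: 29.9
```

Emit:
move_arm([
  [0,0,0,-0.1,0,0,-1],
  [0,0,0,-0.1,0,0,-1],
])

```text
time: 20.1
tool_pos: [0.6862, -0.0398, 0.2046]
eef_rot: [-0.191, -3.134, -0.0]
ft_force: [-5.4, 1.5, 3.4]
gripper_width: 0.331
finger_force: 29.9
```

Emit:
move_arm([
  [0,0,0,-0.08,0,0,-1],
  [0,0,0,-0.08,0,0,-1],
])

```text
time: 20.3
tool_pos: [0.6876, -0.04, 0.2046]
eef_rot: [-0.191, -3.132, -0.0]
ft_force: [-7.5, 0.5, 4.7]
gripper_width: 0.329
finger_force: 29.9
```

Emit:
move_arm([
  [0,0,0,-0.08,0,-0.01,-1],
  [0,0,0,-0.08,0,-0.01,-1],
  [0,0,0,-0.08,0,-0.01,-1],
])

```text
time: 20.6
tool_pos: [0.6893, -0.0402, 0.2046]
eef_rot: [-0.191, -3.132, -0.0]
ft_force: [-7.9, 0.4, 3.2]
gripper_width: 0.331
finger_force: 29.9
```

Emit:
move_arm([
  [0,0,0,0.06,0,-0.02,-1],
  [0,0,0,0.13,0,-0.02,-1],
  [0,0,0,0.13,0,-0.02,-1],
  [0,0,0,0.13,0,-0.02,0],
  [0,0,0,0.13,0,-0.02,0.2],
  [0,0,0,0.13,0,-0.02,0.4],
  [0,0,0,0.13,0,-0.02,0.4],
  [0,0,0,0.13,0,-0.02,0.4],
])

```text
time: 21.4
tool_pos: [0.6883, -0.04, 0.2055]
eef_rot: [0.191, 3.135, -0.0]
ft_force: [0.6, 0.5, -0.3]
gripper_width: 0.683
finger_force: 0.0
```

Emit:
move_arm([
  [0,0,0,0,0,-1,0.4],
  [0,0,0,0,0,-2.5,0.5],
  [0,0,0,0,0,-3.4,1],
  [0,0,0,1,0,-3.4,1],
  [0,0,0,3,0,-3.4,1],
  [0,0,0,5,0,-3.4,1],
  [0,0,0,6,0,-3.4,1],
  [0,0,0,6,0,-3.4,1],
])

```text
time: 22.2
tool_pos: [0.536, -0.0216, 0.2911]
eef_rot: [-0.19, -3.135, -0.001]
ft_force: [-0.5, 0.1, -0.1]
gripper_width: 0.997
finger_force: 0.0
```

```bash
python3 - <<'E'
from chk import *
ims=look("m2",0,True)
plan([.4425,.2630,.29],.17,1)
E
```

```text
t 22.2 tcp [ 0.536  -0.0216  0.2911] F [-0.5  0.1 -0.1] T [ 0.   -0.01  0.04] w 0.997 ff 0.0 q7 [-0.17  0.29  0.14  1.95 -0.05  0.9   1.44]
tool yaw -0.121 tilt z [-0.     0.001 -1.   ]
t 22.3 tcp [ 0.5396 -0.0217  0.2911] F [ 0.2  0.1 -0.4] T [-0.02 -0.05  0.  ] w 0.999 ff 0.0 q7 [-0.17  0.29  0.14  1.95 -0.05  0.9   1.44]
turn [ 0.    0.01 -2.09] shift [ 5.23 10.83  0.04] dist 0.301
```

View pics/m2.png

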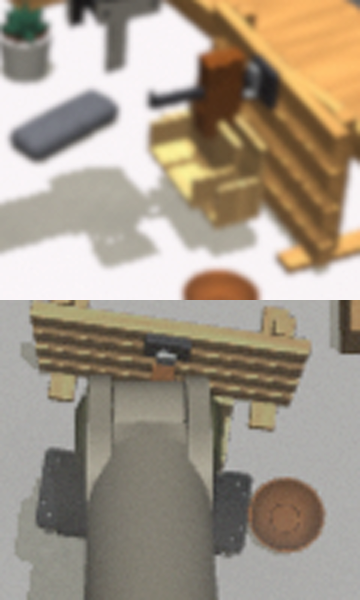

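Emit:
move_arm([
  [0,0,-0.4,1,1.5,0,1],
  [0,0,-0.8,2,3.2,0,0.6],
  [0,0,-1.2,3,5,0,0.5],
  [0,0,-1.6,4,6.8,0,0.5],
  [0,0,-2,5,8.6,0,0.5],
  [0,0,-2.08,5.2,10.8,0,0.5],
  [0,0,-2.08,5.2,10.8,0,0.5],
  [0,0,-2.08,5.2,10.8,0,0.5],
])

```text
time: 23.1
tool_pos: [0.4436, 0.2644, 0.2899]
eef_rot: [-0.27, 3.13, 0.001]
ft_force: [0.3, 0.1, -0.1]
gripper_width: 0.75
finger_force: 0.0
```

```bash
python3 - <<'E'
from chk import *
plan([.4425,.262,.1045],.165,1)
env.grab_frame("top");env.grab_frame("side")
for c in M:
  for r in env.cut_out("small",c): print(c,r["score"],r["extent"])
E
```

```text
t 23.1 tcp [0.4436 0.2644 0.2899] F [ 0.3  0.1 -0.1] T [-0.    0.02  0.02] w 0.75 ff 0.0 q7 [-0.61  0.27 -0.05  1.98  0.02  0.89  1.08]
turn [0.   0.   0.05] shift [ 0.06 -0.09  7.42] dist 0.185
side 0.91 [214.1, 185.9, 19.8, 36.1]
side 0.82 [176.5, 172.8, 27.2, 36.9]
side 0.81 [218.4, 162.5, 24.3, 36.3]
top 0.93 [147.4, 267.3, 20.8, 27.1]
top 0.48 [208.7, 247.8, 10.0, 16.4]
```

Descend onto the small one and grip.

Emit:
move_arm([
  [0,0,0,0.06,-0.08,1.5,0.5],
  [0,0,0,0.06,-0.08,3.5,0.5],
  [0,0,0,0.06,-0.08,5.5,0.5],
  [0,0,0,0.06,-0.08,6.8,0.5],
  [0,0,0,0.06,-0.08,7.4,0.5],
  [0,0,0,0.06,-0.08,7.4,0.5],
  [0,0,0,0.06,-0.08,7.4,0.5],
])

```text
time: 24.0
tool_pos: [0.4422, 0.2589, 0.1057]
eef_rot: [-0.262, 3.13, -0.001]
ft_force: [0.5, 0.4, 0.3]
gripper_width: 0.751
finger_force: 0.0
```

```bash
python3 - <<'E'
from chk import *
plan([.4425,.262,.1045],.165,1)
E
```

```text
t 24.0 tcp [0.4422 0.2589 0.1057] F [0.5 0.4 0.3] T [0.08 0.02 0.02] w 0.751 ff 0.0 q7 [-0.61  0.52 -0.04  2.18  0.05  0.44  1.05]
turn [-0.    0.    0.02] shift [-0.03  0.12  0.05] dist 0.003
```

Emit:
move_arm([
  [0,0,0,0,0.1,0.04,0.2],
  [0,0,0,0,0.1,0.04,-0.2],
  [0,0,0,0,0.1,0.04,-1],
  [0,0,0,0,0.1,0.04,-1],
  [0,0,0,0,0.1,0.04,-1],
  [0,0,0,0,0.1,0.04,-1],
  [0,0,0,0,0.1,0.04,-1],
])

```text
time: 24.7
tool_pos: [0.4413, 0.2624, 0.1045]
eef_rot: [-0.265, 3.13, 0.0]
ft_force: [-0.3, -0.1, 2.8]
gripper_width: 0.404
finger_force: 29.8
```

```bash
python3 - <<'E'
from chk import *
plan([.4425,.2615,.2185],.165,1)
plan([.550,-.023,.2185],-.122,1)
plan([.50,.1,.2185],-.122,1)
E
```

```text
t 24.7 tcp [0.4413 0.2624 0.1045] F [-0.3 -0.1  2.8] T [ 0.01  0.07 -0.  ] w 0.404 ff 29.8 q7 [-0.62  0.52 -0.04  2.18  0.05  0.44  1.04]
turn [0.   0.   0.03] shift [-0.04 -0.04 -4.56] dist 0.114
t 24.7 tcp [0.4413 0.2624 0.1045] F [-0.3 -0.1  2.8] T [ 0.01  0.07 -0.  ] w 0.404 ff 29.8 q7 [-0.62  0.52 -0.04  2.18  0.05  0.44  1.04]
turn [0.   0.   2.08] shift [ -2.37 -11.98  -4.56] dist 0.326
t 24.7 tcp [0.4413 0.2624 0.1045] F [-0.3 -0.1  2.8] T [ 0.01  0.07 -0.  ] w 0.404 ff 29.8 q7 [-0.62  0.52 -0.04  2.18  0.05  0.44  1.04]
turn [0.   0.   2.08] shift [-1.22 -6.8  -4.56] dist 0.207
```

Emit:
move_arm([
  [0,0,0,0,0,-0.8,-1],
  [0,0,0,0,0,-2.4,-1],
  [0,0,0,0,0,-4,-1],
  [0,0,0.5,-0.4,-2,-4.56,-1],
  [0,0,1,-0.8,-3.8,-4.56,-1],
  [0,0,1.5,-1.2,-5.6,-4.56,-1],
  [0,0,2.08,-1.6,-7.4,-4.56,-1],
  [0,0,2.08,-2,-9,-4.56,-1],
])

```text
time: 25.5
tool_pos: [0.5285, 0.0464, 0.2183]
eef_rot: [-0.196, -3.135, 0.001]
ft_force: [0.6, -0.1, -0.7]
gripper_width: 0.408
finger_force: 29.8
```

```bash
python3 - <<'E'
from chk import *
plan([.555,-.0236,.2185],-.122,1)
E
```

```text
t 25.5 tcp [0.5285 0.0464 0.2183] F [ 0.6 -0.1 -0.7] T [ 0.03 -0.09  0.04] w 0.408 ff 29.8 q7 [-0.24  0.37  0.06  2.05 -0.03  0.73  1.29]
turn [-0.   -0.   -0.02] shift [-1.4  -2.65 -0.01] dist 0.075
```

Emit:
move_arm([
  [0,0,0,-0.7,-1.3,0,-1],
  [0,0,0,-1.4,-2.65,0,-1],
  [0,0,0,-1.4,-2.65,0,-1],
  [0,0,0,-1.4,-2.65,0,-1],
])

```text
time: 25.9
tool_pos: [0.5547, -0.0221, 0.2179]
eef_rot: [-0.194, -3.135, 0.0]
ft_force: [-0.1, -0.1, -1.4]
gripper_width: 0.409
finger_force: 29.9
```

```bash
python3 - <<'E'
from chk import *
look("s",0,False)
plan([.612,-.0306,.2185],-.122,1)
plan([.648,-.0350,.2185],-.122,1)
E
```

```text
t 25.9 tcp [ 0.5547 -0.0221  0.2179] F [-0.1 -0.1 -1.4] T [0.04 0.07 0.  ] w 0.409 ff 29.9 q7 [-0.11  0.4   0.07  2.   -0.04  0.75  1.43]
tool yaw -0.124 tilt z [-0.001 -0.    -1.   ]
t 26.0 tcp [ 0.5545 -0.0201  0.218 ] F [ 0.3  0.5 -0.5] T [0.01 0.01 0.02] w 0.406 ff 29.9 q7 [-0.12  0.4   0.07  2.   -0.04  0.75  1.43]
turn [ 0.   -0.01  0.01] shift [-2.33 -0.14 -0.02] dist 0.058
t 26.0 tcp [ 0.5545 -0.0201  0.218 ] F [ 0.3  0.5 -0.5] T [0.01 0.01 0.02] w 0.406 ff 29.9 q7 [-0.12  0.4   0.07  2.   -0.04  0.75  1.43]
turn [ 0.   -0.01  0.01] shift [-3.78 -0.14 -0.02] dist 0.095
```

Emit:
move_arm([
  [0,0,0,0,-0.14,0,-1],
  [0,0,0,-0.5,-0.14,0,-1],
  [0,0,0,-1,-0.14,0,-1],
  [0,0,0,-1.4,-0.14,0,-1],
])

```text
time: 26.4
tool_pos: [0.5911, -0.0286, 0.2185]
eef_rot: [0.19, 3.135, 0.0]
ft_force: [0.3, -0.3, -0.9]
gripper_width: 0.404
finger_force: 29.9
```

```bash
python3 - <<'E'
from chk import *
look("s",0,False)
plan([.645,-.0347,.2185],-.122,1)
E
```

```text
t 26.4 tcp [ 0.5911 -0.0286  0.2185] F [ 0.3 -0.3 -0.9] T [ 0.04 -0.04  0.02] w 0.404 ff 29.9 q7 [-0.1   0.44  0.07  1.92 -0.04  0.79  1.45]
tool yaw -0.121 tilt z [ 0.001  0.    -1.   ]
t 26.5 tcp [ 0.5912 -0.0289  0.2181] F [-0.   0.1 -0.7] T [ 0.06  0.01 -0.02] w 0.41 ff 29.9 q7 [-0.1   0.44  0.07  1.92 -0.04  0.79  1.45]
turn [-0.    0.01  0.  ] shift [-2.16  0.03 -0.01] dist 0.054
```

Emit:
move_arm([
  [0,0,0,-0.3,0.03,0,-1],
  [0,0,0,-0.7,0.03,0,-1],
  [0,0,0,-1.1,0.03,0,-1],
  [0,0,0,-1.5,0.03,0,-1],
  [0,0,0,-1.9,0.03,0,-1],
  [0,0,0,-2.16,0.03,0,-1],
  [0,0,0,-2.16,0.03,0,-1],
])

```text
time: 27.2
tool_pos: [0.6439, -0.0348, 0.2181]
eef_rot: [0.191, 3.136, -0.0]
ft_force: [-0.6, 0.7, -0.9]
gripper_width: 0.408
finger_force: 29.9
```

```bash
python3 - <<'E'
from chk import *
look("s",0,False)
plan([.645,-.0347,.2046],-.122,1)
E
```

```text
t 27.2 tcp [ 0.6439 -0.0348  0.2181] F [-0.6  0.7 -0.9] T [-0.02  0.   -0.02] w 0.408 ff 29.9 q7 [-0.08  0.5   0.07  1.8  -0.05  0.84  1.46]
tool yaw -0.122 tilt z [ 0. -0. -1.]
t 27.3 tcp [ 0.6428 -0.0347  0.2181] F [-0.1  0.6 -0.9] T [ 0.   -0.01  0.02] w 0.408 ff 29.9 q7 [-0.08  0.5   0.07  1.8  -0.05  0.84  1.46]
turn [-0. -0.  0.] shift [-0.09  0.01  0.54] dist 0.014
```

Emit:
move_arm([
  [0,0,0,0,0,0.2,-1],
  [0,0,0,0,0,0.4,-1],
  [0,0,0,0,0,0.5,-1],
  [0,0,0,0,0,0.54,-1],
  [0,0,0,0,0,0.54,-1],
])

```text
time: 27.8
tool_pos: [0.6429, -0.0347, 0.2046]
eef_rot: [-0.191, -3.135, 0.0]
ft_force: [-0.5, 0.3, -0.5]
gripper_width: 0.407
finger_force: 29.9
```

Emit:
move_arm([
  [0,0,0,0,0,0.02,-1],
  [0,0,0,0,0,0.02,-1],
])

```text
time: 28.0
tool_pos: [0.6431, -0.0347, 0.2044]
eef_rot: [0.191, 3.136, -0.0]
ft_force: [-0.3, -0.8, -1.3]
gripper_width: 0.411
finger_force: 29.9
```

Emit:
move_arm([
  [0,0,0,0,0,0.02,-1],
  [0,0,0,-0.2,0,0.02,-1],
  [0,0,0,-0.4,0,0.02,-1],
  [0,0,0,-0.5,0,0.02,-1],
  [0,0,0,-0.5,0,0.02,-1],
])

```text
time: 28.5
tool_pos: [0.656, -0.0363, 0.2042]
eef_rot: [0.191, 3.135, 0.0]
ft_force: [-1.9, 0.6, 4.3]
gripper_width: 0.408
finger_force: 29.9
```

Emit:
move_arm([
  [0,0,0,-0.1,0,0,-1],
  [0,0,0,-0.1,0,0,-1],
])

```text
time: 28.7
tool_pos: [0.6583, -0.0366, 0.2042]
eef_rot: [0.191, 3.136, 0.0]
ft_force: [-2.4, -0.3, 5.3]
gripper_width: 0.411
finger_force: 29.9
```

Emit:
move_arm([
  [0,0,0,-0.1,0,0,-1],
  [0,0,0,-0.1,0,0,-1],
])

```text
time: 28.9
tool_pos: [0.6591, -0.0367, 0.2041]
eef_rot: [-0.191, -3.133, -0.0]
ft_force: [-8.1, 0.6, 10.3]
gripper_width: 0.41
finger_force: 29.9
```

Emit:
move_arm([
  [0,0,0,0,0,-0.03,-1],
  [0,0,0,0,0,-0.03,-1],
])

```text
time: 29.1
tool_pos: [0.6593, -0.0369, 0.2042]
eef_rot: [-0.191, -3.133, 0.0]
ft_force: [-5.8, 0.4, 3.4]
gripper_width: 0.407
finger_force: 29.9
```

Emit:
move_arm([
  [0,0,0,-0.06,0,-0.01,-1],
  [0,0,0,-0.06,0,-0.01,-1],
])

```text
time: 29.3
tool_pos: [0.6606, -0.0373, 0.2042]
eef_rot: [-0.191, -3.132, 0.001]
ft_force: [-5.6, -0.1, 2.5]
gripper_width: 0.408
finger_force: 29.9
```

Emit:
move_arm([
  [0,0,0,-0.06,0,0,-1],
  [0,0,0,-0.06,0,0,-1],
])

```text
time: 29.5
tool_pos: [0.6616, -0.0375, 0.2042]
eef_rot: [-0.191, -3.131, 0.001]
ft_force: [-7.8, -0.2, 3.8]
gripper_width: 0.408
finger_force: 29.9
```

Emit:
move_arm([
  [0,0,0,-0.06,0,0,-1],
  [0,0,0,-0.06,0,0,-1],
])

```text
time: 29.7
tool_pos: [0.6627, -0.0376, 0.2042]
eef_rot: [-0.191, -3.131, 0.001]
ft_force: [-9.8, 0.4, 3.5]
gripper_width: 0.408
finger_force: 29.9
```

Emit:
move_arm([
  [0,0,0,0.06,0,-0.01,-1],
  [0,0,0,0.12,0,-0.01,-1],
  [0,0,0,0.12,0,-0.01,-1],
])

```text
time: 30.0
tool_pos: [0.661, -0.0371, 0.2044]
eef_rot: [-0.191, -3.134, 0.0]
ft_force: [-5.4, -0.0, -2.2]
gripper_width: 0.409
finger_force: 29.9
```

Emit:
move_arm([
  [0,0,0,0.04,0,0,-1],
  [0,0,0,0.04,0,0,-1],
])

```text
time: 30.2
tool_pos: [0.6608, -0.0369, 0.2048]
eef_rot: [-0.191, -3.135, 0.0]
ft_force: [-3.1, 0.1, -2.8]
gripper_width: 0.408
finger_force: 29.9
```

Emit:
move_arm([
  [0,0,0,0.04,0,0.02,-1],
  [0,0,0,0.04,0,0.02,-1],
  [0,0,0,0.04,0,0.02,-1],
])

```text
time: 30.5
tool_pos: [0.6603, -0.0367, 0.2048]
eef_rot: [0.19, 3.135, 0.0]
ft_force: [-1.8, 0.4, -1.7]
gripper_width: 0.405
finger_force: 29.9
```

Emit:
move_arm([
  [0,0,0,0,0,0.01,-0.1],
  [0,0,0,0,0,0.01,0.1],
  [0,0,0,0,0,0.01,0.3],
  [0,0,0,0,0,0.01,0.5],
  [0,0,0,0,0,0.01,0.5],
])

```text
time: 31.0
tool_pos: [0.6601, -0.0368, 0.2045]
eef_rot: [0.191, 3.135, 0.0]
ft_force: [0.4, -0.7, -0.4]
gripper_width: 0.726
finger_force: 0.0
```

Emit:
move_arm([
  [0,0,0,0,0,-1,0.5],
  [0,0,0,0,0,-2.5,0.5],
  [0,0,0,0,0,-3.6,0.6],
  [0,0,0,1,0,-3.6,0.6],
  [0,0,0,3,0,-3.6,0.6],
  [0,0,0,5,2,-3.6,0.6],
  [0,0,0,6.5,4,-3.6,0.6],
  [0,0,0,6.5,6,-3.6,0.6],
])

```text
time: 31.8
tool_pos: [0.5184, 0.1034, 0.295]
eef_rot: [0.195, 3.135, -0.0]
ft_force: [0.9, 0.1, 0.3]
gripper_width: 0.8
finger_force: 0.0
```

Emit:
move_arm([
  [0,0,0,0,2,0,0.6],
  [0,0,0,0,4,0,0.6],
  [0,0,0,0,6,0,0.6],
  [0,0,0,0,6,0,0.6],
  [0,0,0,0,6,0,0.6],
])

```text
time: 32.3
tool_pos: [0.5388, 0.2536, 0.2939]
eef_rot: [-0.187, -3.136, 0.001]
ft_force: [-0.1, -0.2, 0.1]
gripper_width: 0.801
finger_force: 0.0
```

```bash
python3 - <<'E'
from chk import *
state()
ims={c:env.grab_frame(c) for c in M}
a=cv2.resize(ims["side"][170:240,285:365],(560,490),interpolation=cv2.INTER_CUBIC);cv2.imwrite("pics/f1.png",cv2.convertScaleAbs(a,alpha=1.3))
b=cv2.resize(ims["top"][130:220,240:350],(660,540),interpolation=cv2.INTER_CUBIC);cv2.imwrite("pics/f2.png",cv2.convertScaleAbs(b,alpha=1.4))
E
```

```text
t 32.3 tcp [0.5388 0.2536 0.2939] F [-0.1 -0.2  0.1] T [ 0.01 -0.03  0.06] w 0.801 ff 0.0 q7 [-0.53  0.37 -0.    1.82  0.    0.96  0.92]
```

View pics/f1.png

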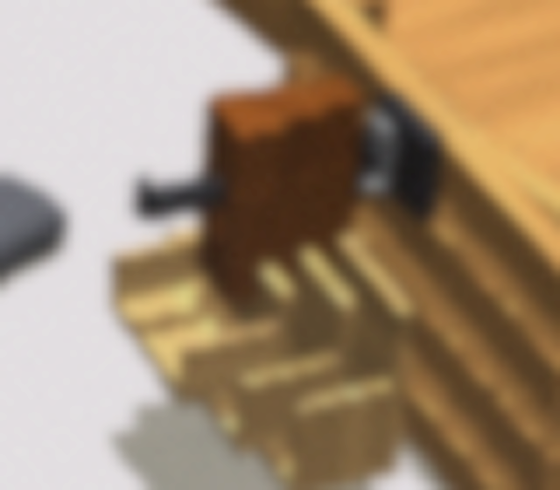

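View pics/f2.png

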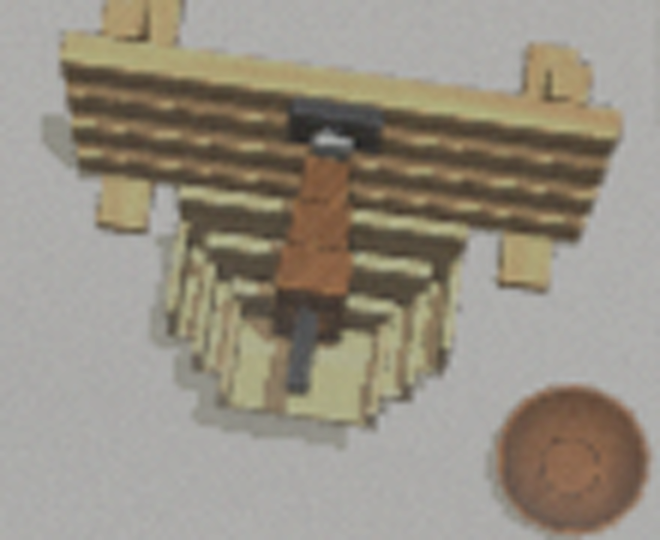

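The pictures show the three blocks in line on the bar with no gaps, at about (230–360, 90–290) in the side crop and (275–350, 150–340) in the top crop. The shelves hang level and nested, with their open fronts away from the rack.

```bash
python3 -c "
from workcell import env
print(env.close_job())"
```

```text
the job is handed in; nothing more can be done
None
```

The large, medium and small shelves hang nested and level on the hook with no visible gaps. By force and travel, the pad gave roughly 4 mm on each push, and the job was handed in at about 32 s.

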